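Load a sample puck into the analyser dock on a lifting paddle

ROBOT

A 6-joint arm with a two-finger parallel gripper is mounted at the origin on the work surface. World frame = base frame: x ahead of the robot, y to its left, z up, the work surface at z = 0. Lengths are in m, angles in rad, forces in N, time in s.
With the tool pointing down it reaches from about 0.375 to 0.975 m from the base axis. Payload 3.8 kg.
Tool frame: the origin (TCP) lies midway between the tips of the shut fingers; the grasp point (between the pads) lies 19 mm behind it; x points along the fingers, y is the direction in which the jaws open and shut, and the axes are right-handed (so a half turn about x gives the same grasp; the last joint's range is limited). The gripper opens to 88 mm and grips with 3 to 60 N. Pads are 18 mm wide; open, the fingers measure 123 mm over their backs; the gripper's body (75 mm by 187 mm) begins 45 mm behind the grasp point.
Start: joints at [-0.037, 0.264, 1.604, -0, 1.274, -0.037], TCP at [0.675, -0, 0.239] pointing down, gripper open.
Joint ranges: [-2.63, 2.63], [-0.94, 2.18], [0.31, 2.57], [-1.31, 4.45], [0, 2.66], [-2.55, 2.55]. Speed limits (rad/s): [2.57, 2.57, 3.14, 3.14, 3.14, 3.14].

INTERFACE

Orientations are given as a rotation vector (axis times angle).
In Python, from cell import manip, inverse_kinematics, cams, order gives the robot as it stands. Calls block until the motion is done:
- manip.move_pose(position, orientation): joint-space move of the TCP to a pose.
- manip.move_linear(position, rate=0.15, rot=None): straight line of the TCP; rot=None keeps the orientation; rate is the mean speed in m/s.
- manip.set_joints(angles): joint-space move.
- manip.set_gripper(opening, force=None): finger opening in m; force is the grip in N (None keeps the last); returns when the fingers have stopped.
- manip.dwell(seconds).
- inverse_kinematics(position, orientation): joint angles nearest the present ones, or None.
- manip.state(): the state.
- cams.capture(name): name is "scene" or "side" or "wrist"; returns a dict with "image" (384x512x3 uint8, blue, green, red), "z_map" (384x512 float32, m along the optical axis (not along the pixel's ray), 0 where there is no reading), "intrinsics" (3x3 intrinsics, pixels), "k1" (the pictures are not rectified: a ray, as slopes to the right and down, at radius r is drawn at 1 + k1 r^2 times it, then the intrinsics apply), "position" and "orientation" of the camera in the world; the wrist camera has in their place "T_tool_cam" (4x4, takes a point from camera to tool coordinates, whose origin is the TCP and whose axes are the tool frame's). Camera axes: x right, y down, z forward; pixel columns grow to the right and rows downward; lengths in m; the calibration is good to about 2 mm. A picture is of the moment at which its call begins: read the wrist's pose just before it.
A pose or a line that the arm cannot do raises manip.IKError and nothing moves.
- order.close_job(): hands the job in, once; it reports no verdict.
The state is a dict: "clock": time; "joint_pos": joint angles; "joint_velocities": joint speeds; "tau": joint torques, N m; "tool_pos": TCP position; "tcp_rot": TCP orientation; "contact_force": force on the tool from outside, world axes, zero at the start; "moment": the same for the moment, N m; "gripper_width": finger opening in m.
Only numpy, scipy, OpenCV 4.12 (cv2) and the standard library are available. Lean on these libraries where they do the work, as an engineer would, in place of code of your own. Each camera call takes 0.05 s, during which the arm holds its last target.

TASK

Pick up the green-handled paddle, slide its blade under the sample puck on the blue rack and carry the puck, level and untouched by the fingers, to the analyser's dock. Over the dock's rails, press the puck with the paddle gently against the sprung roller until the roller gives well but without driving it onto its hard end, lower the puck flat onto the rails behind the two orange pins, and draw the paddle out so that the roller holds the puck against the pins. Finally stand the paddle back on the counter and leave everything else alone.

Things in the scene. Friction and masses are not known exactly. Their poses are not given: they have to be found in the camera images.
- paddle_grip (a point): Centre of the paddle's upright green handle (16 mm along y, 22 mm along x, 70 mm tall; 38 mm above the blade's underside). x points to the blade tip, z up. The flat steel blade, 36 mm wide and 3 mm thick (its top 35 mm below this point), runs from 16 mm behind to 84 mm ahead of the handle centre. Paddle 130 g; it starts standing on its blade on the counter.
- paddle_seat (a point): Point on the blade's top, 60 mm ahead of the handle centre: the puck's axis is here when its rim touches both heel studs. These stand on the blade 27.9 mm ahead of the handle centre, at y = +-14 mm, 6 mm thick, 10 mm tall, and push the puck ahead. Axes as the handle's.
- puck_center (a point): Centre (half-way up) of the sample puck, a loose aluminium disc with a blue band and red wells, 64 mm in diameter and 24 mm tall, 0.2 to 0.29 kg. It starts lying on the two rails of the rack. Its own yaw has no meaning.
- rack: Blue-based fixed rack with two aluminium rails along its x. Origin on the counter under its centre, z up. Rail tops 40 mm above the counter, inner faces at y = +-22 mm, length 72 mm; the gap between them is open at both ends and clear down to 10 mm above the counter. The paddle's blade goes in along +x.
- dock: Low white analyser with a loading dock in front, fixed. Origin on the counter, z up; x points from the open front (robot's side) to the white housing (from x = 105 mm, 80 mm high). A dark carriage on it has two rails along x: tops 40 mm above the counter, inner faces at y = +-22 mm, 63 mm long, the gap open to the front and clear down to 17 mm above the counter. Load it with less than 25 N.
- dock_seat (a point): Point of the dock at x = 0, y = 0, at rail-top height (40 mm). The held puck's axis is on y = 0 but, as the carriage was set somewhere along x and THIS IS NOT REPORTED, anywhere from 35 mm ahead (-x, robot's side) of this point to this point: feel for the roller. Two orange pins (6 mm thick, 6 mm above the rails, y = +-27 mm) stand 22 mm ahead of the held puck's axis. Axes as the dock's.
- plunger (a joint): Travel (m) of the sprung roller at the carriage's rear (16 mm thick, 32 mm long, axis 52 mm above the counter): 0 free, grows as pushed to the dock's +x. Puck comes in with its underside 7 to 11 mm above the rails; at 3.8 to 7 mm travel it clears the pins and can be lowered. Force: 1.5 N at 0, 4 N at 2.5 mm (puck held by the pins), 6.5 N at 5 mm; hard end at 8 mm (9.5 N), not to be hit.
- bottle_orange: Bystander: white bottle with orange cap, 42 mm across, 90 mm tall; origin under its centre.
- bottle_green: Bystander: white bottle with green cap, 48 mm across, 110 mm tall; origin under its centre.
- jar: Bystander: clear jar with red cap, 52 mm across, 60 mm tall; origin under its centre.
- spacer: Bystander: orange plastic ring lying on the counter, 52 mm across, 12 mm tall; origin under its centre.
- tip_box: Bystander: blue box, 70 x 120 mm, 54 mm tall; origin under its centre.
Things that resemble listed ones, but are neither listed nor needed, are in the scene too. What is shaped like the rack but red is not meant.

How it is judged:
By the outcome, as a careful person would: the job done as asked, in the order asked, and still so for the second after the job is handed in, with the robot touching nothing.
It also fails if it takes over 69 s, if anything falls off the work surface, if the arm or the gripper's body presses on something with over 40 N, if the wrist force passes 120 N, or if a joint passes its speed limit or range.

## Working session

There is one attempt and no reset: what is moved stays moved. The work goes in short steps, each a Python script; the robot and the scene stay as the last script left them, time stands still between calls to the robot, and variables do not carry over. Pictures are saved under pics/ and viewed, and the job is handed in when it is done.

```bash
ls; mkdir -p pics; python3 - <<'E'
from cell import manip,cams
import cv2,numpy as np
s=manip.state(); print({k:np.round(v,3) for k,v in s.items()})
for n in ["scene","side","wrist"]:
    c=cams.capture(n); cv2.imwrite(f"pics/{n}0.png",c["image"]); np.savez(f"{n}0.npz",**c)
    print(n,[ (k,np.round(c[k],3).tolist()) for k in c if k not in("image","z_map")])
E
```

```text
pics
{'clock': np.float64(0.0), 'joint_pos': array([-0.037,  0.265,  1.605,  0.   ,  1.274, -0.037]), 'joint_velocities': array([-0.001,  0.   ,  0.001, -0.001, -0.001,  0.001]), 'tau': array([-1.0000e-03, -5.0211e+01, -3.5687e+01,  7.3000e-02,  2.9000e-02,
       -0.0000e+00]), 'tool_pos': array([0.674, 0.   , 0.237]), 'tcp_rot': array([ 1.208,  1.211, -1.211]), 'contact_force': array([-0.051, -0.002,  0.628]), 'moment': array([-0.01 , -0.005,  0.071]), 'gripper_width': np.float64(0.088)}
scene [('intrinsics', [[487.888, 0.0, 258.213], [0.0, 487.888, 188.485], [0.0, 0.0, 1.0]]), ('k1', -0.1), ('position', [1.535, 0.369, 1.01]), ('orientation', [-1.468, -2.034, 0.886])]
side [('intrinsics', [[347.225, 0.0, 260.642], [0.0, 347.225, 193.818], [0.0, 0.0, 1.0]]), ('k1', -0.071), ('position', [0.29, 0.571, 0.787]), ('orientation', [-0.623, 2.738, -1.006])]
wrist [('intrinsics', [[315.845, 0.0, 254.03], [0.0, 315.845, 186.322], [0.0, 0.0, 1.0]]), ('k1', -0.034), ('T_tool_cam', [[0.001, -0.292, 0.956, -0.146], [1.0, 0.0, -0.001, 0.0], [-0.0, 0.956, 0.292, -0.076], [0.0, 0.0, 0.0, 1.0]])]
```

View pics/scene0.png

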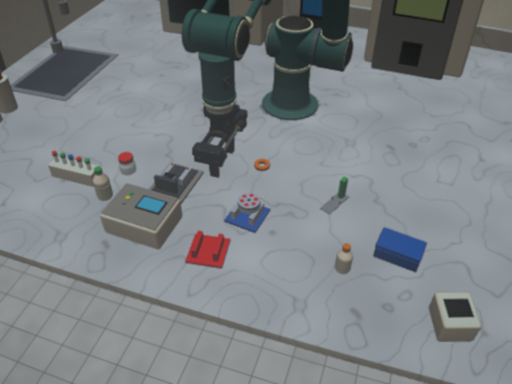

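View pics/side0.png

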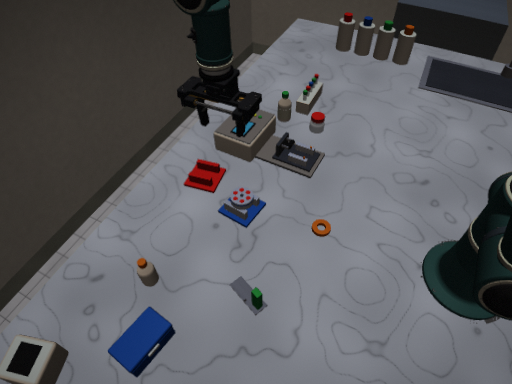

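View pics/wrist0.png

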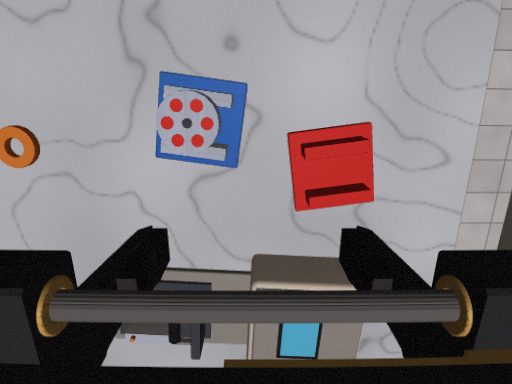

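```bash
cat > h.py <<'E'
import numpy as np, cv2
from scipy.spatial.transform import Rotation as Rn
def pose(c,st=None):
    if "T_tool_cam" in c:
        T=np.eye(4); T[:3,:3]=Rn.from_rotvec(st["tcp_rot"]).as_matrix(); T[:3,3]=st["tool_pos"]
        T=T@np.asarray(c["T_tool_cam"]); return T[:3,:3],T[:3,3]
    return Rn.from_rotvec(c["orientation"]).as_matrix(),np.asarray(c["position"])
def slopes(c,uv):
    K=np.asarray(c["intrinsics"]); uv=np.atleast_2d(uv).astype(float)
    return cv2.undistortPoints(uv[:,None,:],K,np.array([float(c["k1"]),0,0,0]))[:,0,:]
def plane(c,uv,z,st=None):
    R,p=pose(c,st); s=slopes(c,uv); d=np.c_[s,np.ones(len(s))]@R.T
    return p+d*((z-p[2])/d[:,2])[:,None]
def pts(c,uv,st=None):
    R,p=pose(c,st); uv=np.atleast_2d(uv).astype(int); s=slopes(c,uv)
    z=np.asarray(c["z_map"])[uv[:,1],uv[:,0]]
    return p+(np.c_[s,np.ones(len(s))]*z[:,None])@R.T
def proj(c,P,st=None):
    R,p=pose(c,st); q,_=cv2.projectPoints((np.atleast_2d(P)-p)@R,np.zeros(3),np.zeros(3),np.asarray(c["intrinsics"]),np.array([float(c["k1"]),0,0,0]))
    return q[:,0]
def load(n): return {k:v for k,v in np.load(n,allow_pickle=True).items()}
def hsv(c): return cv2.cvtColor(c["image"],cv2.COLOR_BGR2HSV)
def mask(c,lo,hi): return cv2.inRange(hsv(c),np.array(lo),np.array(hi))
def blobs(m,amin=15):
    n,l,s,ce=cv2.connectedComponentsWithStats(m)
    return [(ce[i],s[i,4],l==i) for i in range(1,n) if s[i,4]>=amin]
E
python3 - <<'E'
from h import *
np.set_printoptions(precision=4,suppress=True)
st0=dict(tool_pos=np.array([0.674,0,0.237]),tcp_rot=np.array([1.2092,1.2092,-1.2092]))
print(Rn.from_rotvec(st0["tcp_rot"]).as_matrix())
for n in ["scene","side","wrist"]:
    c=load(n+"0.npz")
    for nm,lo,hi in [("green",(50,120,40),(75,255,255)),("blue",(105,150,60),(125,255,255)),("red",(0,150,100),(6,255,255)),("orange",(6,180,120),(16,255,255))]:
        for ce,a,m in blobs(mask(c,lo,hi),20):
            v,u=np.nonzero(m); P=pts(c,np.c_[u,v],st0); 
            print(n,nm,np.round(ce,1),a,"med",np.median(P,0),"z5-95",np.percentile(P[:,2],[5,95]))
E
```

```text
[[-0.  1. -0.]
 [ 0. -0. -1.]
 [-1. -0. -0.]]
scene green [ 97.4 168.6] 20 med [ 0.6697 -0.3949  0.1089] z5-95 [0.1065 0.1117]
scene blue [246.4 220. ] 237 med [0.6411 0.0408 0.0087] z5-95 [0.006  0.0124]
scene blue [401.3 244. ] 848 med [0.6288 0.4716 0.0531] z5-95 [0.0499 0.0563]
scene red [125.  156.5] 81 med [ 0.544  -0.3867  0.0591] z5-95 [0.0558 0.0621]
scene red [206.5 250.1] 667 med [ 0.781  -0.018   0.0094] z5-95 [0.0055 0.0407]
side green [388.8  22.3] 26 med [ 0.4495 -1.0113  0.1612] z5-95 [0.0283 0.1633]
side green [285.   92.6] 22 med [ 0.6663 -0.3947  0.1094] z5-95 [0.1073 0.1112]
side green [256.2 292.6] 65 med [0.443  0.2843 0.0723] z5-95 [0.0699 0.0743]
side blue [368.4  17.8] 21 med [ 0.5381 -1.0176  0.1601] z5-95 [0.1576 0.162 ]
side blue [243.7 213.3] 352 med [0.5794 0.0723 0.0103] z5-95 [0.0077 0.013 ]
side blue [138.9 338.6] 1894 med [0.6208 0.4763 0.0537] z5-95 [0.0516 0.056 ]
side red [348.1  13.6] 22 med [ 0.6301 -1.0195  0.1604] z5-95 [-0.2343  0.1633]
side red [317.7 115.5] 83 med [ 0.5389 -0.3862  0.0597] z5-95 [0.0575 0.0614]
side red [207.5 162.6] 56 med
[... 283 characters left out ...]
rist blue [212.  114.1] 2742 med [0.6379 0.0528 0.0089] z5-95 [0.0077 0.0103]
wrist red [175.7 104.9] 124 med [0.5969 0.0621 0.0634] z5-95 [0.0622 0.0646]
wrist red [196.  105.2] 123 med [0.6171 0.0619 0.0632] z5-95 [0.0617 0.0643]
wrist red [166.5 122.5] 119 med [0.5866 0.0446 0.0634] z5-95 [0.062  0.0647]
wrist red [206.5 123.2] 119 med [0.6266 0.0444 0.0633] z5-95 [0.0624 0.0644]
wrist red [331.5 165.3] 5583 med [ 0.7652 -0.0108  0.0095] z5-95 [0.0079 0.0398]
wrist red [177.3 139.8] 113 med [0.5963 0.0276 0.0633] z5-95 [0.0619 0.0645]
wrist red [197.  140.3] 111 med [0.6163 0.0274 0.0634] z5-95 [0.0623 0.0643]
wrist orange [ 16.4 147. ] 857 med [0.3867 0.0109 0.0105] z5-95 [0.0092 0.0119]
```

```bash
python3 - <<'E'
from h import *
a=load("side0.npz")["image"]; b=load("scene0.npz")["image"]
f=lambda im,x,y,w,h,k:cv2.resize(im[y:y+h,x:x+w],None,fx=k,fy=k,interpolation=cv2.INTER_CUBIC)
cv2.imwrite("pics/c1.png",np.vstack([np.hstack([f(a,205,80,130,100,3),f(a,210,260,130,100,3)]),np.hstack([f(b,95,140,130,100,3),f(b,290,150,130,100,3)])]))
E
```

```text
(no output)
```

View pics/c1.png

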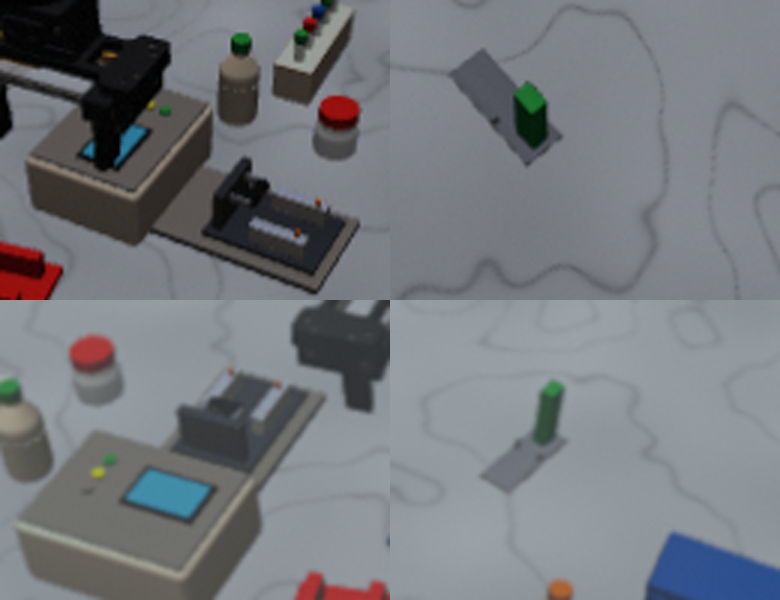

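```bash
python3 - <<'E'
from h import *
np.set_printoptions(precision=4,suppress=True)
s=load("side0.npz"); b=load("scene0.npz")
q=[(230,284),(240,276.5),(267,305.5),(257,314.5)]
print("paddle side",plane(s,q,.003))
v,u=np.nonzero(mask(s,(50,120,40),(75,255,255))); k=(abs(u-256)<15)&(abs(v-292)<15)
P=pts(s,np.c_[u,v][k]); print("handle",P.mean(0),P.min(0),P.max(0))
v,u=np.nonzero(mask(b,(45,80,20),(80,255,255))); k=(abs(u-342)<12)&(abs(v-188)<15)
P=pts(b,np.c_[u,v][k]); print(k.sum(),"handle",P.mean(0),P.min(0),P.max(0))
# housing top
for c,roi in((s,(210,100,70,60)),(b,(95,175,95,70))):
    x,y,w,h=roi; u,v=np.meshgrid(np.arange(x,x+w),np.arange(y,y+h)); P=pts(c,np.c_[u.ravel(),v.ravel()])
    k=(abs(P[:,2]-.08)<.004); Q=P[k]; r=cv2.minAreaRect(Q[:,:2].astype(np.float32)); print("housing",k.sum(),r,cv2.boxPoints(r))
# blue base
st0=dict(tool_pos=np.array([0.674,0,0.237]),tcp_rot=np.array([1.2092,1.2092,-1.2092]))
w=load("wrist0.npz"); v,u=np.nonzero(w["image"][...,0]>0)
P=pts(w,np.c_[u,v],st0); 
bl=cv2.inRange(hsv(w),(105,120,40),(125,255,255)); bl[:, :140]=0; bl[:,260:]=0; bl[180:]=0
Q=P[(bl.ravel()>0)]; Q=Q[Q[:,2]<.02]; r=cv2.minAreaRect(Q[:,:2].astype(np.float32)); print("rack base",len(Q),r,cv2.boxPoints(r))
k=(v<180)&(u>140)&(u<260)&(abs(P[:,2]-.04)<.0025); Q=P[k]; r=cv2.minAreaRect(Q[:,:2].astype(np.float32)); print("rails",k.sum(),r)
k=(v<180)&(u>140)&(u<260)&(abs(P[:,2]-.064)<.0025); Q=P[k]; print("puck",k.sum(),cv2.minEnclosingCircle(Q[:,:2].astype(np.float32)),Q.mean(0))
E
```

```text
paddle side [[0.5253 0.2635 0.003 ]
 [0.5127 0.2351 0.003 ]
 [0.4207 0.2739 0.003 ]
 [0.4323 0.3035 0.003 ]]
handle [0.443  0.2838 0.0723] [0.4322 0.2731 0.0691] [0.4547 0.2921 0.0754]
56 handle [0.4503 0.2795 0.056 ] [0.4357 0.2733 0.0127] [0.4608 0.2898 0.0778]
housing 795 ((0.7344202995300293, -0.22398778796195984), (0.17139887809753418, 0.13033489882946014), 86.07907104492188) [[ 0.6635 -0.305 ]
 [ 0.7936 -0.3139]
 [ 0.8053 -0.1429]
 [ 0.6753 -0.134 ]]
housing 1765 ((0.733712375164032, -0.2752698063850403), (0.27290287613868713, 0.1353212147951126), 85.70526123046875) [[ 0.656  -0.4063]
 [ 0.791  -0.4164]
 [ 0.8114 -0.1443]
 [ 0.6765 -0.1341]]Traceback (most recent call last):
  File "<stdin>", line 19, in <module>
IndexError: boolean index did not match indexed array along axis 0; size of axis is 195665 but size of corresponding boolean axis is 196608
```

```bash
python3 - <<'E'
from h import *
np.set_printoptions(precision=4,suppress=True)
st0=dict(tool_pos=np.array([0.674,0,0.237]),tcp_rot=np.array([1.2092,1.2092,-1.2092]))
w=load("wrist0.npz"); u,v=[a.ravel() for a in np.meshgrid(np.arange(512),np.arange(384))]
P=pts(w,np.c_[u,v],st0); 
bl=cv2.inRange(hsv(w),(105,120,40),(125,255,255)).ravel()>0
roi=(v<180)&(u>140)&(u<260)
def show(n,k):
    r=cv2.minAreaRect(P[k][:,:2].astype(np.float32)); print(n,k.sum(),np.round(r[0],4),np.round(r[1],4),round(r[2],2),"z",P[k][:,2].mean())
show("base",bl&roi&(P[:,2]<.02))
show("rails",roi&(abs(P[:,2]-.04)<.0025))
k=roi&(abs(P[:,2]-.064)<.0025); print("puck",k.sum(),cv2.minEnclosingCircle(P[k][:,:2].astype(np.float32)),P[k].mean(0))
im=w["image"][50:190,130:270]; cv2.imwrite("pics/rk.png",cv2.resize(im,None,fx=4,fy=4))
E
```

```text
base 2833 [0.6101 0.0412] [0.0988 0.0995] 82.12 z 0.008955420219539358
rails 907 [0.6105 0.0413] [0.0726 0.0724] 82.22 z 0.038935387201093095
puck 3132 ((0.6068941354751587, 0.04492934048175812), 0.032264288514852524) [0.6072 0.0453 0.0631]
```

View pics/rk.png

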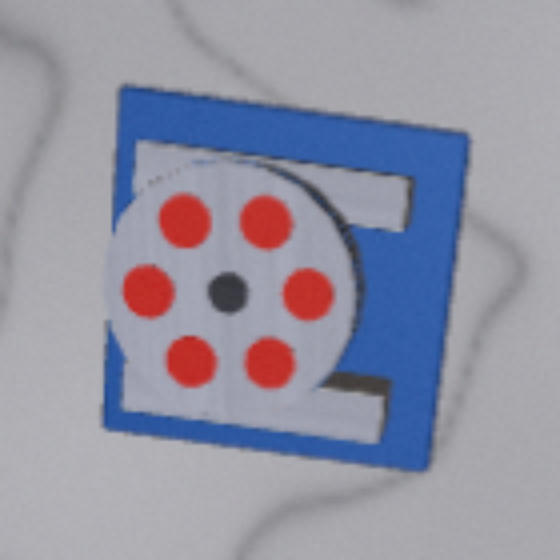

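```bash
cat >> h.py <<'E'
def tool(yaw,s=1):
    ex=np.array([np.cos(yaw),np.sin(yaw),0]); ey=np.array([-ex[1],ex[0],0])
    return Rn.from_matrix(np.c_[[0,0,-1],-s*ey,-s*ex]).as_rotvec()
E
python3 - <<'E'
from h import *
from cell import manip,cams,inverse_kinematics as ik
np.set_printoptions(precision=3,suppress=True)
for s in(1,-1):
    for p,y in(((.443,.284,.06),-.4),((.443,.284,.2),-.4),((.55,.05,.1),-.137),((.5,-.22,.1),-.073),((.46,-.22,.1),-.073)): print(s,p,ik(p,tool(y,s)))
manip.move_pose((.5,-.225,.25),tool(-.073)); st=manip.state(); c=cams.capture("wrist"); print(st["clock"],st["tool_pos"])
np.savez("wd.npz",**c); np.savez("wd_st.npz",tool_pos=st["tool_pos"],tcp_rot=st["tcp_rot"]); cv2.imwrite("pics/wd.png",c["image"])
E
```

```text
1 (0.443, 0.284, 0.06) [ 0.523  0.168  2.081 -0.     0.893  2.494]
1 (0.443, 0.284, 0.2) [ 0.523  0.011  1.964 -0.     1.167  2.494]
1 (0.55, 0.05, 0.1) [0.046 0.162 2.    0.    0.979 1.753]
1 (0.5, -0.22, 0.1) [-0.46   0.151  2.013 -0.     0.978  1.184]
1 (0.46, -0.22, 0.1) [-0.495  0.085  2.088 -0.     0.969  1.149]
-1 (0.443, 0.284, 0.06) [ 0.523  0.168  2.081 -0.     0.893 -0.648]
-1 (0.443, 0.284, 0.2) [ 0.523  0.011  1.964 -0.     1.167 -0.648]
-1 (0.55, 0.05, 0.1) [ 0.046  0.162  2.    -0.     0.979 -1.388]
-1 (0.5, -0.22, 0.1) [-0.46   0.151  2.013 -0.     0.978 -1.958]
-1 (0.46, -0.22, 0.1) [-0.495  0.085  2.088 -0.     0.969 -1.993]
1.2667 [ 0.5   -0.225  0.25 ]
```

View pics/wd.png

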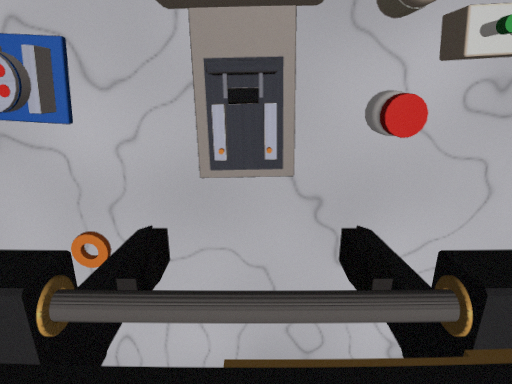

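```bash
python3 - <<'E'
from h import *
np.set_printoptions(precision=4,suppress=True)
c=load("wd.npz"); st=load("wd_st.npz")
for ce,a,m in blobs(mask(c,(5,120,80),(20,255,255)),6):
    v,u=np.nonzero(m); print(ce,a,plane(c,ce,.046,st),np.median(pts(c,np.c_[u,v],st),0))
u,v=[a.ravel() for a in np.meshgrid(np.arange(512),np.arange(384))]
P=pts(c,np.c_[u,v],st)
roi=(u>185)&(u<300)&(v>20)&(v<185)
h,_=np.histogram(P[roi][:,2],np.arange(-.003,.1,.003)); print(h)
def show(n,k):
    r=cv2.minAreaRect(P[k][:,:2].astype(np.float32)); print(n,k.sum(),np.round(r[0],4),np.round(r[1],4),round(r[2],2),"z",P[k][:,2].mean()); return r
L=roi&(u<245)
for n,k in(("L",roi&(u<235)),("R",roi&(u>255))): show(n+" rail",k&(abs(P[:,2]-.039)<.002)&(v>100))
k=roi&(u>228)&(u<258)&(v>85)&(v<105); print("roller z",np.percentile(P[k][:,2],[5,50,95])); kk=k&(P[:,2]>.053); show("roller",kk); print(P[kk][:,:3].min(0),P[kk].max(0))
im=c["image"][40:190,180:310]; cv2.imwrite("pics/dk.png",cv2.resize(im,None,fx=4,fy=4))
E
```

```text
[268.7143 149.7619] 21 [[ 0.5108 -0.2415  0.046 ]] [ 0.5107 -0.2418  0.0455]
[221.     150.8571] 21 [[ 0.5134 -0.1881  0.046 ]] [ 0.5132 -0.1881  0.0459]
[ 90.1818 249.1896] 902 [[ 0.402  -0.0122  0.046 ]] [0.3855 0.0095 0.0116]
[ 42.2253 310.4043] 324 [[0.3149 0.0757 0.046 ]] [ 0.5305 -0.1755  0.3339]
[466.3153 311.322 ] 295 [[ 0.2729 -0.4953  0.046 ]] [ 0.5227 -0.2773  0.334 ]
[ 62.8571 287.7143] 7 [[0.3486 0.0374 0.046 ]] [ 0.5298 -0.1757  0.3246]
[1877 1099    0 1645 5481  373 4930   81   23   23   29   30   20  231
 1106   18   49   15   58  296  329  188  711    4    0    0    0    0
    0    0    0    0    0    0]
L rail 647 [ 0.5329 -0.1872] [0.0141 0.0629] 87.3 z 0.039583278610011055
R rail 607 [ 0.5297 -0.245 ] [0.0127 0.0629] 86.55 z 0.03968123642209374
roller z [0.0156 0.0579 0.0603]
roller 460 [ 0.5718 -0.2178] [0.0294 0.0161] 85.9 z 0.06091129764229309
[ 0.5627 -0.2329  0.0532] [ 0.5799 -0.2026  0.3957]
```

View pics/dk.png

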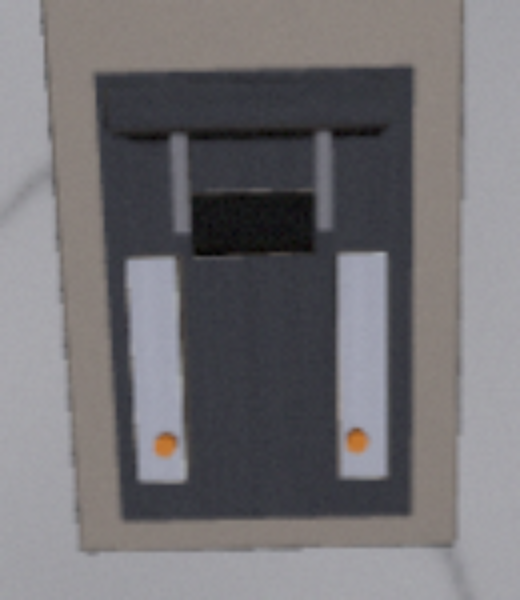

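```bash
python3 - <<'E'
from h import *
from cell import manip,cams
np.set_printoptions(precision=4,suppress=True)
c=load("wd.npz"); st=load("wd_st.npz")
u,v=[a.ravel() for a in np.meshgrid(np.arange(512),np.arange(384))]
P=pts(c,np.c_[u,v],st)
roi=(u>185)&(u<302)&(v>15)&(v<185)
for lo,hi,n in((.006,.0135,"base"),(.0135,.02,"plate")):
    k=roi&(P[:,2]>lo)&(P[:,2]<hi); 
    for side in(0,1):
        E=[]
        for r in range(30,172,2):
            q=k&(v==r)
            if q.sum()<5: continue
            i=np.nonzero(q)[0]; E.append(P[i[0] if side==0 else i[-1]])
        E=np.array(E); x,y,_,_=cv2.fitLine(E[:,:2].astype(np.float32),cv2.DIST_HUBER,0,.01,.01)[:,0][:4] if 0 else cv2.fitLine(E[:,:2].astype(np.float32),cv2.DIST_HUBER,0,.01,.01).ravel()
        print(n,side,len(E),"yaw",np.arctan2(y,x) if x>0 else np.arctan2(-y,-x),E[:,:2].mean(0))
for n,k0 in(("L",u<235),("R",u>255)):
    k=roi&k0&(abs(P[:,2]-.0395)<.003)&(v>100); d=cv2.fitLine(P[k][:,:2].astype(np.float32),cv2.DIST_HUBER,0,.01,.01).ravel(); print(n,d)
manip.move_pose((.43,.289,.24),tool(-.4)) if 0 else None
manip.move_pose((.43,.289,.24),tool(-.4,-1) if 0 else tool(-.4)); s=manip.state(); c=cams.capture("wrist"); print(s["clock"],s["tool_pos"])
np.savez("wp.npz",**c); np.savez("wp_st.npz",tool_pos=s["tool_pos"],tcp_rot=s["tcp_rot"]); cv2.imwrite("pics/wp.png",c["image"])
E
```

```text
base 0 71 yaw -0.046237074 [ 0.5682 -0.1586]
base 1 71 yaw -0.055257436 [ 0.5597 -0.2761]
plate 0 57 yaw -0.04868333 [ 0.5519 -0.1727]
plate 1 57 yaw -0.034487717 [ 0.5456 -0.2594]
L [ 0.9987 -0.0517  0.5346 -0.1874]
R [ 0.9993 -0.0381  0.5305 -0.2448]
3.2 [0.4304 0.2886 0.24  ]
```

View pics/wp.png

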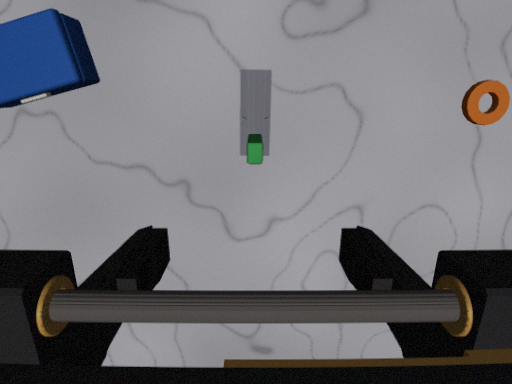

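```bash
python3 - <<'E'
from h import *
np.set_printoptions(precision=4,suppress=True)
c=load("wp.npz"); st=load("wp_st.npz")
m=mask(c,(45,100,30),(80,255,255)); v,u=np.nonzero(m); P=pts(c,np.c_[u,v],st); k=P[:,2]>.0705
r=cv2.minAreaRect(P[k][:,:2].astype(np.float32)); print("handle top",k.sum(),r,P[k].mean(0), "zs",np.percentile(P[:,2],[2,50,98]))
g=hsv(c); 
cv2.imwrite("pics/pd.png",cv2.resize(c["image"][60:175,220:295],None,fx=5,fy=5,interpolation=cv2.INTER_CUBIC))
gr=cv2.cvtColor(c["image"],cv2.COLOR_BGR2GRAY); print(gr[90,230:285],gr[60:80,256])
mm=((gr<125)&(gr>60)).astype(np.uint8); mm[:, :225]=0; mm[:,290:]=0; mm[:60]=0; mm[145:]=0
b=max(blobs(mm*255),key=lambda t:t[1]); v,u=np.nonzero(b[2])
for r0 in range(75,140,8):
    q=u[v==r0]; print(r0,q.min(),q.max(),plane(c,[((q.min()+q.max())/2,r0)],.003,st)[0])
L=np.array([[(u[v==r0].min()+u[v==r0].max())/2,r0] for r0 in range(74,112)]); X=plane(c,L,.003,st); d=cv2.fitLine(X[:,:2].astype(np.float32),cv2.DIST_HUBER,0,.01,.01).ravel(); print("yaw",np.arctan2(d[1],d[0]),d)
print("tip",plane(c,[(256,v.min()-.5)],.003,st))
E
```

```text
handle top 306 ((0.4663907587528229, 0.2715994715690613), (0.014928247779607773, 0.07169906795024872), 63.039459228515625) [0.4449 0.2823 0.0766] zs [0.0086 0.0722 0.0744]
[152 153 152 153 152 152 152 152 150 146 125 106 106 104 103 105 104 108
 108 107 105 105 106 109 104 104 108 104 103 105 107 107 102 107 107 108
 104 102 101 102 109 138 149 149 150 148 147 146 148 143 139 141 137 132
 136] [156 154 153 152 154 151 154 153 150 131 109 106 107 105 104 106 104 104
 105 103]
75 240 270 [0.5149 0.252  0.003 ]
83 241 271 [0.5064 0.2544 0.003 ]
91 241 270 [0.4984 0.2584 0.003 ]
99 241 270 [0.4901 0.2619 0.003 ]
107 240 270 [0.4819 0.266  0.003 ]
115 240 269 [0.4736 0.2701 0.003 ]
123 240 269 [0.4649 0.2738 0.003 ]
131 240 269 [0.4562 0.2775 0.003 ]
139 240 269 [0.4473 0.2812 0.003 ]
yaw -0.39958405 [ 0.9212 -0.389   0.5022  0.2568]
tip [[0.521  0.2482 0.003 ]]
```

View pics/pd.png

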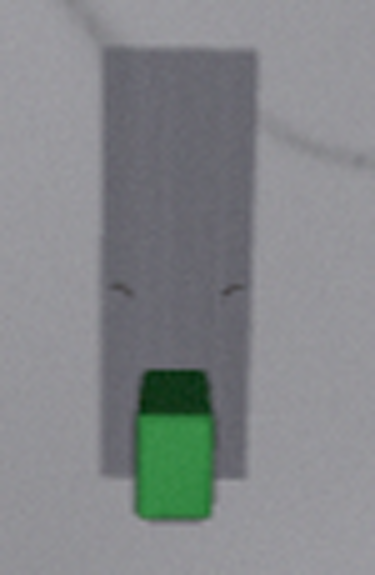

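```bash
python3 - <<'E'
from h import *
from cell import manip,cams
np.set_printoptions(precision=4,suppress=True)
R=tool(-.405)
manip.move_pose((.4438,.282,.10),R); s=manip.state(); print(s["clock"],s["contact_force"])
manip.move_linear((.4438,.282,.024),rate=.08); s=manip.state(); print(s["clock"],s["contact_force"],s["tool_pos"])
manip.set_gripper(0.0,force=55); s=manip.state(); print(s["clock"],s["contact_force"],s["gripper_width"],s["tool_pos"])
manip.move_linear((.4438,.282,.10),rate=.1); manip.dwell(.1); s=manip.state(); print(s["clock"],s["contact_force"],s["moment"],s["tool_pos"])
c=cams.capture("wrist")
np.savez("wh.npz",**c); np.savez("wh_st.npz",tool_pos=s["tool_pos"],tcp_rot=s["tcp_rot"]); cv2.imwrite("pics/wh.png",c["image"])
E
```

```text
3.8667 [-0.4752  0.6069 -0.0446]
4.9667 [ 0.3683  0.2707 -0.5393] [0.4443 0.2823 0.0245]
6.0583 [ 0.123  -0.0749  0.0796] 0.015914673125183236 [0.4438 0.282  0.024 ]
7.0667 [ 0.0881 -0.4989 -0.9729] [ 0.1174  0.0809 -0.0129] [0.443  0.2816 0.099 ]
```

View pics/wh.png

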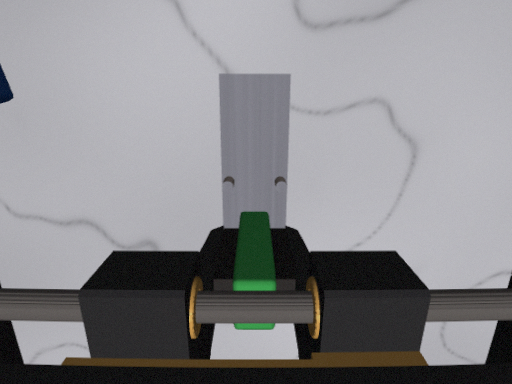

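```bash
cat >> h.py <<'E'
def blade(c):
    # in tool coordinates: depth points on the blade
    st=dict(tool_pos=np.zeros(3),tcp_rot=np.zeros(3))
    u,v=[a.ravel() for a in np.meshgrid(np.arange(222,290),np.arange(60,225))]
    P=pts(c,np.c_[u,v],st); k=(abs(P[:,0]-.021)<.012)
    return P[k],u[k],v[k]
E
python3 - <<'E'
from h import *
np.set_printoptions(precision=4,suppress=True)
c=load("wh.npz"); P,u,v=blade(c)
print(len(P),P.min(0),P.max(0))
k=(abs(P[:,1])<.010)&(P[:,2]<-.03)
A=np.c_[P[k][:,1:],np.ones(k.sum())]; s=np.linalg.lstsq(A,P[k][:,0],rcond=None)[0]; print("plane x=a*y+b*z+c",s)
k=(abs(P[:,0]-(P[:,1:]@s[:2]+s[2]))<.0025)
r=cv2.minAreaRect(P[k][:,1:].astype(np.float32)); print(r)
print("tip z",P[k][:,2].min())
mids=[(z,(P[k&(abs(P[:,2]-z)<.001)][:,1].min()+P[k&(abs(P[:,2]-z)<.001)][:,1].max())/2) for z in np.arange(-.08,-.035,.005)]; print(np.array(mids)); print(np.polyfit(*np.array(mids).T,1))
E
```

```text
9825 [ 0.0091 -0.0182 -0.084 ] [ 0.0238  0.018  -0.0016]
plane x=a*y+b*z+c [-0.0004 -0.003   0.0212]
((-7.461383938789368e-05, -0.042788803577423096), (0.03613422065973282, 0.08239482343196869), 0.04461604356765747)
tip z -0.08398960377073136
[[-0.08    0.0004]
 [-0.075   0.0004]
 [-0.07    0.0004]
 [-0.065   0.0001]
 [-0.06    0.0002]
 [-0.055   0.0001]
 [-0.05   -0.0001]
 [-0.045   0.0002]
 [-0.04    0.0001]]
[-0.0095 -0.0004]
```

```bash
cat >> h.py <<'E'
RC=np.array([.6103,.0412]); RY=-.137
def frame(o,yaw,x,y,z): 
    c,s=np.cos(yaw),np.sin(yaw); return np.array([o[0]+c*x-s*y,o[1]+s*x+c*y,z])
E
python3 - <<'E'
from h import *
from cell import manip,cams
np.set_printoptions(precision=4,suppress=True)
R=tool(RY+.005)
manip.move_pose(frame(RC,RY,-.139,.0015,.10),R)
manip.move_linear(frame(RC,RY,-.139,.0015,.0562),rate=.1); manip.dwell(.2); s=manip.state(); print(s["clock"],s["contact_force"],s["moment"],s["tool_pos"],frame(RC,RY,-.139,.0015,.0562))
c=cams.capture("wrist")
np.savez("wr.npz",**c); np.savez("wr_st.npz",tool_pos=s["tool_pos"],tcp_rot=s["tcp_rot"]); cv2.imwrite("pics/wr.png",c["image"])
u,v=[a.ravel() for a in np.meshgrid(np.arange(512),np.arange(240))]
P=pts(c,np.c_[u,v],s); 
def show(n,k):
    r=cv2.minAreaRect(P[k][:,:2].astype(np.float32)); print(n,k.sum(),np.round(r[0],4),np.round(r[1],4),round(r[2],2),"z",P[k][:,2].mean())
near=np.hypot(P[:,0]-.61,P[:,1]-.041)<.06
show("rails",near&(abs(P[:,2]-.0395)<.002)&(P[:,0]>.572))
k=near&(abs(P[:,2]-.0635)<.002); print("puck",k.sum(),cv2.minEnclosingCircle(P[k][:,:2].astype(np.float32)))
E
```

```text
8.8 [-0.8697 -0.2513 -0.7703] [ 0.0724  0.1135 -0.0191] [0.4737 0.0618 0.057 ] [0.4728 0.0617 0.0562]
rails 1762 [0.5817 0.0452] [0.0725 0.0142] 82.6 z 0.03953057472041419
puck 1609 ((0.5830260515213013, 0.047658924013376236), 0.020702669396996498)
```

View pics/wr.png

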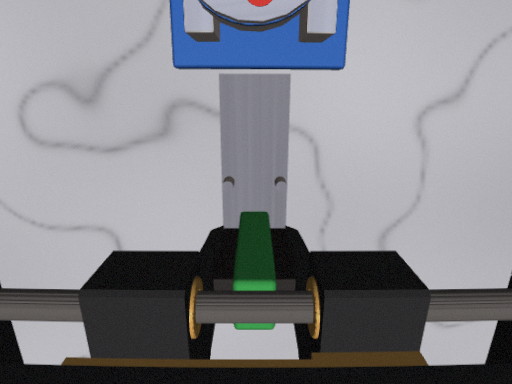

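```bash
python3 - <<'E'
from h import *
from cell import manip,cams
np.set_printoptions(precision=4,suppress=True)
manip.move_linear(frame(RC,RY,-.070,.0015,.0562),rate=.07); manip.dwell(.1); s=manip.state(); print(s["clock"],s["contact_force"],s["moment"],s["tool_pos"])
manip.move_linear(frame(RC,RY,-.058,.0015,.0562),rate=.02); s=manip.state(); print(s["clock"],s["contact_force"],s["moment"],s["tool_pos"])
c=cams.capture("wrist")
np.savez("wi.npz",**c); np.savez("wi_st.npz",tool_pos=s["tool_pos"],tcp_rot=s["tcp_rot"]); cv2.imwrite("pics/wi.png",c["image"])
b=cams.capture("scene")["image"]; cv2.imwrite("pics/sc2.png",cv2.resize(b[150:260,180:320],None,fx=4,fy=4,interpolation=cv2.INTER_CUBIC))
st=dict(tool_pos=np.zeros(3),tcp_rot=np.zeros(3))
u,v=[a.ravel() for a in np.meshgrid(np.arange(512),np.arange(240))]; P=pts(c,np.c_[u,v],st)
k=(abs(P[:,0]-(-.007))<.004)&(abs(P[:,1])<.04)&(P[:,2]<-.02); print("puck tool",k.sum(),cv2.minEnclosingCircle(P[k][:,1:].astype(np.float32)),P[k].mean(0))
E
```

```text
10.0833 [-0.251 -0.341 -1.345] [0.1468 0.0965 0.027 ] [0.5406 0.0523 0.0561]
10.8333 [-1.1419  0.4174 -0.8176] [ 0.1884  0.3308 -0.0043] [0.5531 0.0506 0.0561]
puck tool 16652 ((-0.0004594938363879919, -0.059723056852817535), 0.032033707946538925) [-0.0076 -0.0004 -0.0613]
```

View pics/wi.png

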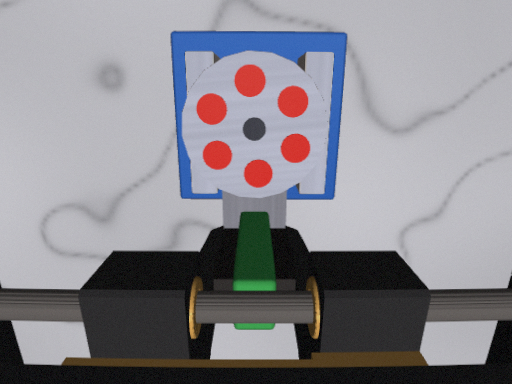

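View pics/sc2.png

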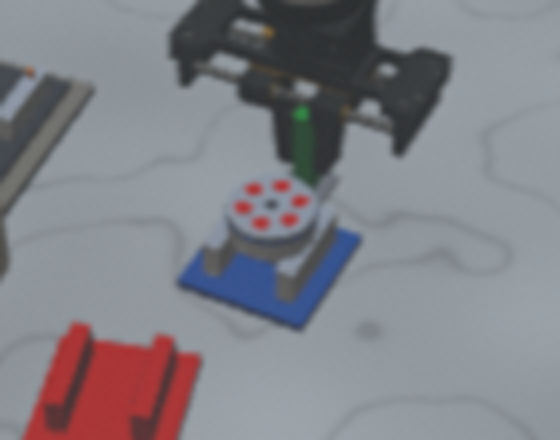

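```bash
cat >> h.py <<'E'
DC=np.array([.5121,-.2148]); DY=-.048; SZ=.0597
E
python3 - <<'E'
from h import *
from cell import manip,cams
np.set_printoptions(precision=4,suppress=True)
def pr(n): s=manip.state(); print(n,round(float(s["clock"]),2),s["contact_force"],s["moment"],s["tool_pos"]); return s
p=frame(RC,RY,-.058,.0015,0)
manip.move_linear((p[0],p[1],.072),rate=.02); pr("lift")
manip.move_linear((p[0],p[1],.115),rate=.06); manip.dwell(.1); s=pr("up")
c=cams.capture("wrist"); cv2.imwrite("pics/wl.png",c["image"])
st=dict(tool_pos=np.zeros(3),tcp_rot=np.zeros(3))
u,v=[a.ravel() for a in np.meshgrid(np.arange(512),np.arange(240))]; P=pts(c,np.c_[u,v],st)
k=(abs(P[:,0]-(-.006))<.005)&(abs(P[:,1])<.04)&(P[:,2]<-.02); print("puck tool",k.sum(),cv2.minEnclosingCircle(P[k][:,1:].astype(np.float32)),P[k].mean(0))
A=np.c_[P[k][:,1:],np.ones(k.sum())]; print("tilt",np.linalg.lstsq(A,P[k][:,0],rcond=None)[0])
E
```

```text
lift 11.88 [ 1.0953  0.3802 -3.1808] [ 0.1282  0.2793 -0.0451] [0.5529 0.0506 0.0719]
up 12.84 [ 0.0744  0.1102 -3.9834] [ 0.08    0.2511 -0.0018] [0.5525 0.0506 0.1144]
puck tool 15431 ((-0.0005061423289589584, -0.059774305671453476), 0.03200478106737137) [-0.0026 -0.0004 -0.0613]
tilt [ 0.0003 -0.0029 -0.0028]
```

View pics/wl.png

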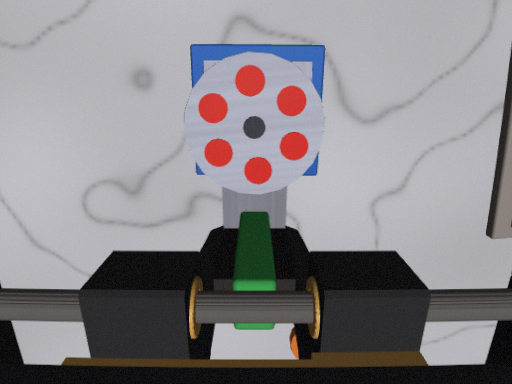

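```bash
python3 - <<'E'
from h import *
from cell import manip,cams
np.set_printoptions(precision=4,suppress=True)
def pr(n): s=manip.state(); print(n,round(float(s["clock"]),2),s["contact_force"],s["moment"],s["tool_pos"]); return s
R=tool(DY+.005)
x0=.0195-.045-SZ
manip.move_linear(frame(DC,DY,x0,-.0005,.115),rate=.12,rot=R); pr("carry")
manip.move_linear(frame(DC,DY,x0,-.0005,.071),rate=.06); manip.dwell(.2); s=pr("low")
c=cams.capture("wrist"); cv2.imwrite("pics/we.png",c["image"])
np.savez("we.npz",**c); np.savez("we_st.npz",tool_pos=s["tool_pos"],tcp_rot=s["tcp_rot"])
st=dict(tool_pos=np.zeros(3),tcp_rot=np.zeros(3))
u,v=[a.ravel() for a in np.meshgrid(np.arange(512),np.arange(240))]; P=pts(c,np.c_[u,v],st)
k=(abs(P[:,0]-(-.003))<.005)&(abs(P[:,1])<.04)&(P[:,2]<-.02); print("puck tool",k.sum(),cv2.minEnclosingCircle(P[k][:,1:].astype(np.float32)))
A=np.c_[P[k][:,1:],np.ones(k.sum())]; print("tilt",np.linalg.lstsq(A,P[k][:,0],rcond=None)[0])
E
```

```text
carry 15.47 [ 0.7987 -0.9455 -3.6614] [ 0.074   0.3008 -0.0532] [ 0.4272 -0.2109  0.115 ]
low 16.55 [ 0.3385  0.1317 -3.629 ] [0.0521 0.2655 0.0091] [ 0.4274 -0.2115  0.0715]
puck tool 15578 ((-0.0006357239908538759, -0.05972471833229065), 0.03201954439282417)
tilt [ 0.0009 -0.0034 -0.0028]
```

View pics/we.png

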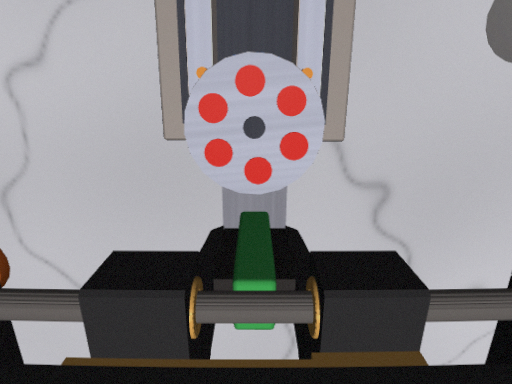

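```bash
cat >> h.py <<'E'
def favg(manip,n=6,dt=.03):
    F=[];p=[]
    for _ in range(n):
        manip.dwell(dt); s=manip.state(); F.append(s["contact_force"]); p.append(s["tool_pos"])
    return np.mean(F,0),np.mean(p,0),float(s["clock"])
def dk(F): return np.array([np.cos(DY)*F[0]+np.sin(DY)*F[1],-np.sin(DY)*F[0]+np.cos(DY)*F[1],F[2]])
E
python3 - <<'E'
from h import *
from cell import manip,cams
np.set_printoptions(precision=4,suppress=True)
E=lambda p: dk(np.r_[p[:2]-DC,p[2]])
def go(ax,z=.071,rate=.03): manip.move_linear(frame(DC,DY,ax-SZ,-.0005,z),rate=rate)
go(.0145,rate=.05); F0,p,t=favg(manip,10); print(t,"base",dk(F0),E(p))
for ax in (.0165,.0185,.0195,.0205,.0215,.0225):
    go(ax,rate=.02); F,p,t=favg(manip); f=dk(F-F0); print(round(t,2),ax,f,E(p)[:2]+[SZ,0],E(p)[2])
    if -f[0]>6: break
E
```

```text
17.8833 base [ 0.0839  0.0715 -3.9055] [-0.0455 -0.0005  0.0709]
18.33 0.0165 [-0.2942 -0.0989 -0.1034] [ 0.0165 -0.0005] 0.07101411153368853
18.78 0.0185 [ 0.3085 -0.1787  0.0927] [ 0.0185 -0.0005] 0.07099033955601682
19.23 0.0195 [-0.7998  0.4855 -0.1205] [ 0.0193 -0.0005] 0.07090453842937497
19.68 0.0205 [-1.8509 -0.1138  0.0867] [ 0.0201 -0.0004] 0.07078522695790157
20.13 0.0215 [-3.173   0.2201  0.1537] [ 0.0212 -0.0004] 0.07082792496996669
20.58 0.0225 [-4.2957  0.076   0.001 ] [ 0.0222 -0.0004] 0.0708434769612498
```

```bash
python3 - <<'E'
from h import *
from cell import manip,cams
np.set_printoptions(precision=4,suppress=True)
E=lambda p: dk(np.r_[p[:2]-DC,p[2]])
F0=np.array([.0839*np.cos(DY),.0715,-3.9])
def go(ax,z=.071,rate=.03): manip.move_linear(frame(DC,DY,ax-SZ,-.0005,z),rate=rate)
for ax in (.024,.0252,):
    go(ax,rate=.015); F,p,t=favg(manip,8); f=dk(F-F0); print(round(t,2),ax,f,E(p)[:2]+[SZ,0],E(p)[2])
c=cams.capture("wrist"); cv2.imwrite("pics/wf.png",c["image"])
st=dict(tool_pos=np.zeros(3),tcp_rot=np.zeros(3))
u,v=[a.ravel() for a in np.meshgrid(np.arange(512),np.arange(240))]; P=pts(c,np.c_[u,v],st)
k=(abs(P[:,0]-(-.003))<.005)&(abs(P[:,1])<.04)&(P[:,2]<-.02); print("puck tool",k.sum(),cv2.minEnclosingCircle(P[k][:,1:].astype(np.float32)))
A=np.c_[P[k][:,1:],np.ones(k.sum())]; print("tilt",np.linalg.lstsq(A,P[k][:,0],rcond=None)[0])
for ce,a,m in blobs(mask(c,(5,120,80),(20,255,255)),6): 
    if a<60: print("pin",ce,a,"axis minus pin z",E(plane(c,ce,.046,manip.state())[0]))
E
```

```text
21.1 0.024 [-5.1185  0.2812  0.0907] [ 0.0235 -0.0004] 0.07079440519188274
21.62 0.0252 [-5.748  -0.0307  0.423 ] [ 0.0244 -0.0003] 0.07063812307443194
puck tool 15544 ((-0.0003079893649555743, -0.05970745161175728), 0.03202662989497185)
tilt [ 0.0007 -0.005  -0.0028]
pin [199.1429 288.7143] 7 axis minus pin z [-0.0793  0.0343  0.046 ]
pin [198.  328.5] 8 axis minus pin z [-0.1102  0.0366  0.046 ]
```

View pics/wf.png

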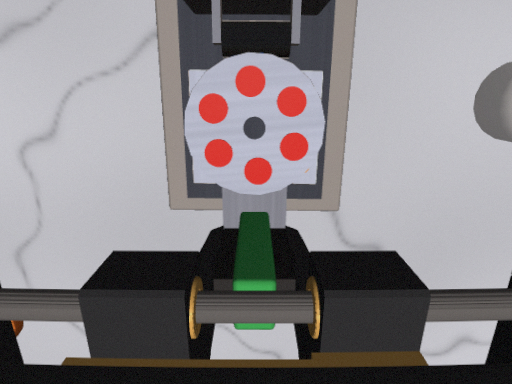

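```bash
python3 - <<'E'
from h import *
from cell import manip,cams
np.set_printoptions(precision=4,suppress=True)
E=lambda p: dk(np.r_[p[:2]-DC,p[2]])
F0=np.array([.0839*np.cos(DY),.0715,-3.9])
def go(ax,z=.071,rate=.03): manip.move_linear(frame(DC,DY,ax-SZ,-.0007,z),rate=rate)
def rep(ax):
    F,p,t=favg(manip,8); f=dk(F-F0); print(round(t,2),ax,f,E(p)[:2]+[SZ,0],E(p)[2])
go(.0259,rate=.01); rep("press")
for z in (.066,.0625,.0605,.0575,.0548):
    go(.0259,z,rate=.015); rep(z)
c=cams.capture("wrist"); cv2.imwrite("pics/wg.png",c["image"])
st=dict(tool_pos=np.zeros(3),tcp_rot=np.zeros(3))
u,v=[a.ravel() for a in np.meshgrid(np.arange(512),np.arange(240))]; P=pts(c,np.c_[u,v],st)
k=(abs(P[:,0]-(-.009))<.006)&(abs(P[:,1])<.04)&(P[:,2]<-.02); print("puck tool",k.sum(),cv2.minEnclosingCircle(P[k][:,1:].astype(np.float32)),P[k].mean(0))
A=np.c_[P[k][:,1:],np.ones(k.sum())]; print("tilt",np.linalg.lstsq(A,P[k][:,0],rcond=None)[0])
b=cams.capture("side")["image"]; cv2.imwrite("pics/sd2.png",cv2.resize(b[90:200,220:360],None,fx=4,fy=4,interpolation=cv2.INTER_CUBIC))
E
```

```text
22.18 press [-6.4089  0.1515  0.5139] [ 0.0248 -0.0004] 0.07050140782806849
22.93 0.066 [-6.2091 -0.0567 -0.5806] [ 0.0247 -0.0003] 0.06533922667302357
23.58 0.0625 [-6.2654  0.3628 -0.5267] [ 0.0246 -0.0003] 0.06183332915094013
24.13 0.0605 [-7.5192  0.5677  3.1575] [ 0.0249 -0.0004] 0.06045663832001083
24.75 0.0575 [-8.9912  0.6349  5.406 ] [ 0.0249 -0.0005] 0.057831260550627296
25.35 0.0548 [-8.4055  1.0603  5.3506] [ 0.025  -0.0005] 0.05510802126461581
puck tool 18845 ((0.000524853530805558, -0.06632506102323532), 0.04043899103999138) [-0.0094 -0.0004 -0.0638]
tilt [ 0.0026 -0.015  -0.0104]
```

View pics/wg.png

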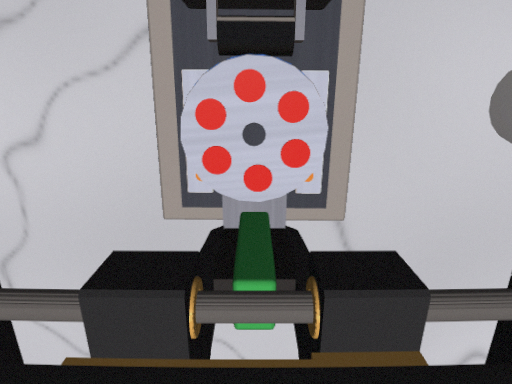

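View pics/sd2.png

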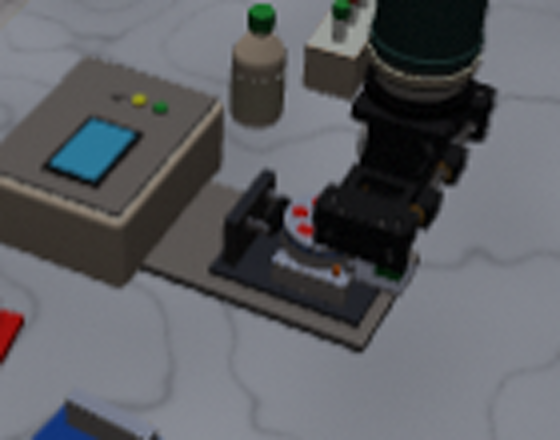

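```bash
python3 - <<'E'
from h import *
from cell import manip,cams
np.set_printoptions(precision=4,suppress=True)
E=lambda p: dk(np.r_[p[:2]-DC,p[2]])
F0=np.array([.0839*np.cos(DY),.0715,-3.9])
def go(ax,z=.071,rate=.03): manip.move_linear(frame(DC,DY,ax-SZ,-.0007,z),rate=rate)
def rep(ax):
    F,p,t=favg(manip,6); f=dk(F-F0); print(round(t,2),ax,f,E(p)[:2]+[SZ,0],E(p)[2])
go(.0235,.0546,rate=.015); rep("a")
go(.0215,.0546,rate=.015); rep("b")
go(.017,.0546,rate=.02); rep("c")
s=manip.state(); c=cams.capture("wrist"); cv2.imwrite("pics/wj.png",c["image"])
u,v=[a.ravel() for a in np.meshgrid(np.arange(185,330),np.arange(30,230))]; P=pts(c,np.c_[u,v],s)
k=(abs(P[:,2]-.064)<.004)&(np.hypot(P[:,0]-.534,P[:,1]+.216)<.034); C=cv2.minEnclosingCircle(P[k][:,:2].astype(np.float32)); print("puck",k.sum(),C,P[k].mean(0),"dock frame",E(np.r_[C[0],0]))
k&=np.hypot(P[:,0]-C[0][0],P[:,1]-C[0][1])<.029
A=np.c_[P[k][:,:2],np.ones(k.sum())]; print("tilt",np.linalg.lstsq(A,P[k][:,2],rcond=None)[0])
E
```

```text
25.96 a [-4.724   0.9191  4.1438] [ 0.024  -0.0008] 0.05504898486954201
26.44 b [-1.7399  0.4922  3.8671] [ 0.0222 -0.001 ] 0.05495960416234524
27.02 c [-0.0524 -0.1057  2.8389] [ 0.0172 -0.0008] 0.05469457293256367
puck 17277 ((0.5336747765541077, -0.21577663719654083), 0.0321510024368763) [ 0.5353 -0.2162  0.0637] dock frame [0.0216 0.0001 0.    ]
tilt [0.0007 0.0004 0.0634]
```

View pics/wj.png

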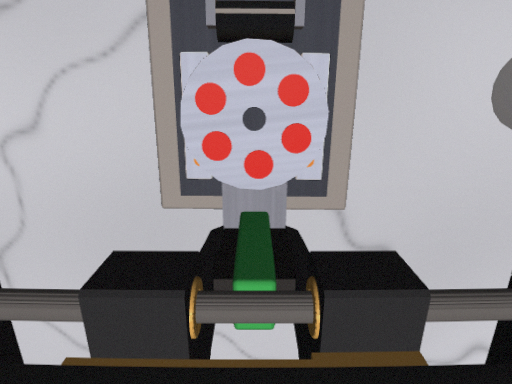

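```bash
python3 - <<'E'
from h import *
from cell import manip,cams
np.set_printoptions(precision=4,suppress=True)
def pr(n): s=manip.state(); print(n,round(float(s["clock"]),2),s["contact_force"],s["tool_pos"],s["gripper_width"]); return s
manip.move_linear(frame(DC,DY,-.128,-.0007,.0546),rate=.06); pr("out")
p=frame(DC,DY,-.128,-.0007,.11); manip.move_linear(p,rate=.1)
s=manip.state(); c=cams.capture("wrist"); cv2.imwrite("pics/wk.png",c["image"])
manip.move_pose((.4438,.282,.11),tool(-.40)); pr("over")
manip.move_linear((.4438,.282,.034),rate=.1)
manip.move_linear((.4438,.282,.0240),rate=.015); manip.dwell(.15); pr("down")
E
```

```text
out 28.64 [-0.2748 -0.1446 -1.8318] [ 0.3846 -0.2095  0.0547] 0.015182222679754378
over 31.19 [ 0.4206  0.1251 -1.0971] [0.444  0.2813 0.1098] 0.015670658162533966
down 33.07 [-0.8173 -0.6219  0.1015] [0.4437 0.282  0.024 ] 0.015411692493876613
```

View pics/wk.png

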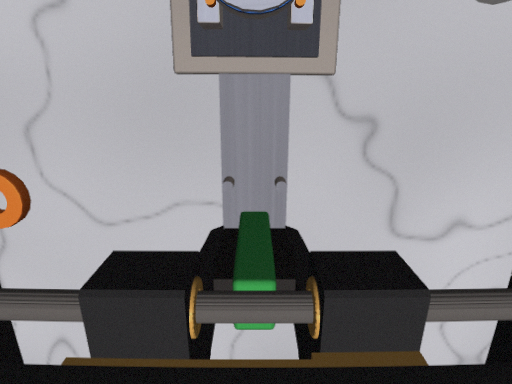

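```bash
python3 - <<'E'
from h import *
from cell import manip,cams
np.set_printoptions(precision=4,suppress=True)
def pr(n): s=manip.state(); print(n,round(float(s["clock"]),2),s["contact_force"],s["tool_pos"],s["gripper_width"]); return s
manip.set_gripper(.07); pr("open")
manip.move_linear((.4438,.282,.13),rate=.08); pr("up")
manip.move_pose((.43,.289,.24),tool(-.4)); cv2.imwrite("pics/z1.png",cams.capture("wrist")["image"])
s=cams.capture("scene"); d=cams.capture("side"); pr("end")
f=lambda im,x,y,w,h,k:cv2.resize(im[y:y+h,x:x+w],None,fx=k,fy=k,interpolation=cv2.INTER_CUBIC)
cv2.imwrite("pics/z2.png",np.hstack([f(d["image"],205,80,130,140,3),f(s["image"],95,140,130,140,3)])); cv2.imwrite("pics/z3.png",s["image"])
E
```

```text
open 33.98 [0.0166 0.678  0.3267] [0.4438 0.282  0.024 ] 0.07036651852305778
up 35.45 [-0.2258  0.8125 -0.227 ] [0.4433 0.2817 0.1293] 0.07013388083147037
end 36.12 [-0.7528 -0.1494  0.5276] [0.4289 0.2882 0.2378] 0.07013740309656556
```

View pics/z1.png

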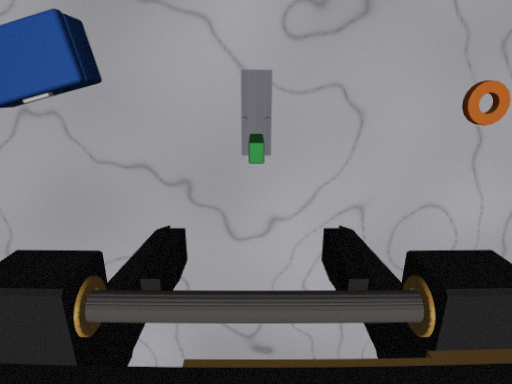

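View pics/z2.png

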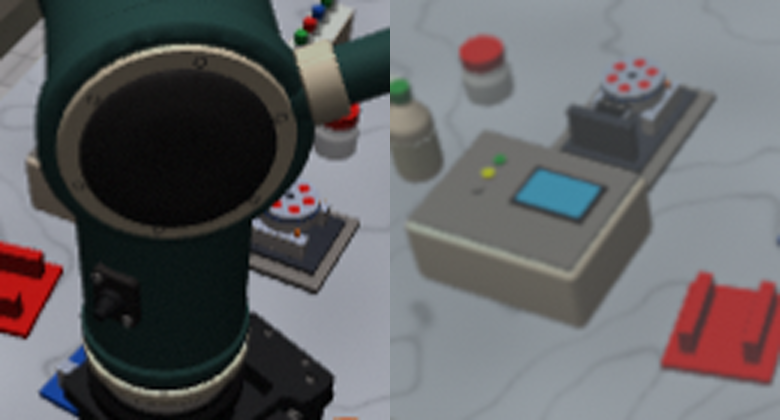

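View pics/z3.png

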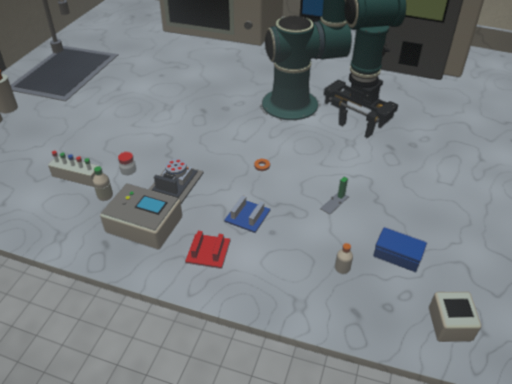

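The pictures show the paddle standing at (256,110) in the wrist view. The puck is in the dock at (177,167) in the scene view, and the blue rack is empty at (248,213). The bystanders have not moved. I'm handing the job in.

```bash
python3 -c "
from cell import order; print(order.close_job())"
```

```text
the job is handed in; nothing more can be done
None
```

The puck is in the dock, flat on the rails and held against the two orange pins, and the paddle stands back where it started. I handed the job in just after 36 s on the robot's clock, with the gripper open and clear of everything.

- **Pick-up:** I gripped the paddle by its handle and slid the blade under the puck until the puck's centre was 59.7 mm ahead of the handle (60 mm expected). I carried it with the tilt measured at 0.003 or less.
- **Pressing:** At the dock I felt the roller at the position the pins predicted. I pressed to about 5.3 mm travel by position and 6.4 N by force, then lowered the puck and drew the paddle out.
- **Last checks:**
  - The puck sits 21.6 mm behind the pins (22 mm expected) and 0.1 mm off the centre line, with a tilt under 0.001.
  - That position was measured with the blade still under the puck but no longer pressing on it. After I drew the blade out, I only confirmed by camera that the puck was still in the dock.
  - The bystanders look unmoved in the final picture, though I did not measure them again.
- **Disagreement:** While lowering, the push force rose to about 9 N, although the position still showed about 5.3 mm travel, short of the 8 mm hard end. I put this down to the studs and rails rubbing on the puck. It fell back to zero as I drew the paddle out.

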